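# Find the push switch that still snaps

## Task

Only one of the three push switches in the grey test block still has its snap. Press them gently in turn until you feel one break over and stay in; if a button only stays soft, let it up again before it is pushed down to its collar. Then slide the pointer along its rail so that it stands in front of the switch that snapped, let go, and leave the jar, the plaster cast and the tape roll where they are.

Things in the scene. Friction and masses are not known exactly. Their poses are not given: they have to be found in the camera images.
- test_block: fixed grey metal test block, 36 mm deep (x) by 190 mm long (y) by 70 mm high, standing on the worktop; origin at the middle of its underside, z up, +y along the row of buttons, -x side carries the pointer's rail. Three black buttons stand on its top in a row at block y = -50, 0 and +50 mm (x = 0). It is turned by up to 0.2 rad. A wall pier stands left of the worktop (y above 0.34 m for x above 0.44 m).
- cap_1_top (a point): centre of the top of button 1 (block y = -50 mm): flat black round cap, 20 mm across, standing 20 mm above its steel collar (the collar's top is 72 mm above the worktop); moves with the button
- cap_2_top (a point): centre of the top of button 2 (block y = 0 mm): flat black round cap, 20 mm across, standing 20 mm above its steel collar (the collar's top is 72 mm above the worktop); moves with the button
- cap_3_top (a point): centre of the top of button 3 (block y = 50 mm): flat black round cap, 20 mm across, standing 20 mm above its steel collar (the collar's top is 72 mm above the worktop); moves with the button
- cap_1 (a joint): how far button 1 is down, m: 0 = up, 0.018 at most. All look the same; which one snaps changes. The good one gives weakly (0.5 to 2 N) for an unknown 1 to 8 mm, rises to a peak of 4 to 6 N within 2 mm more, then the force falls to almost nothing about 3 mm past the peak: it has broken over and latched (5 to 13 mm down). A rigid stop follows about 1 mm later (6 to 14 mm down).
- cap_2 (a joint): how far button 2 is down, m: 0 = up, 0.018 at most. Any of the three may be the good one. A button that has latched stays 5 to 14 mm down when let go; any other comes up to 0, also a good one let go before the force has fallen right away (press it again). A soft one only pushes back more and more (0.25 or 0.35 N per mm, 10 N at the most) with no fall in force.
- cap_3 (a joint): how far button 3 is down, m: 0 = up, 0.018 at most. Any of the three may be the good one. More than 15 N on a button, or pushing it more than 17 mm down (almost level with its collar), spoils it; 14.5 mm is always enough to tell.
- pointer_knob (a point): grip point on the pointer's upright knob, 62 mm above the worktop: a grey bar 14 x 14 mm whose top is 80 mm above the worktop, 36 mm in front (block -x) of the row of buttons; it slides along block y only and needs about 2 N. The block's front face is 11 mm behind the knob's rear face.
- pointer (a joint): place of the pointer on its rail, m: 0 = the end on the block's -y side (block y = -85 mm), growing towards +y to 0.17; it stands in front of button 1, 2, 3 at 0.035, 0.085, 0.135. It starts between 0 and 0.012.
- jar_small_mid (a point): centre of a small jar with a green lid, 40 mm across, 45 mm high, standing in front of the block on the robot's side; leave it alone
- cast_b_mid (a point): centre of a white plaster dental cast, 56 x 68 x 26 mm, lying on the worktop beyond the block's -y end; leave it alone
- masking_tape_mid (a point): centre of a roll of masking tape lying flat, 96 mm across, 25 mm high, behind the block on its +y side; leave it alone

How it is judged:
By the outcome, as a careful person would: the job done as asked, in the order asked, and still so for the second after the job is handed in, with the robot touching nothing.
It also fails if it takes over 72 s, if anything falls off the work surface, if the arm or the gripper's body presses on something with over 40 N, if the wrist force passes 120 N, or if a joint passes its speed limit or range.

## Robot

A 6-joint arm with a two-finger parallel gripper is mounted at the origin on a cart in front of the work surface, level with it; the furniture and walls round the work are solid. World frame = base frame: x ahead of the robot, y to its left, z up, the work surface at z = 0. Lengths are in mm, angles in rad, forces in N, time in s.
With the tool pointing down it reaches from about 325 to 875 mm from the base axis. Payload 4.4 kg.
Tool frame: the origin (TCP) lies on the centre line of the jaws, within the pads' length; the fingertips stand ahead of it and the grasp point (between the pads) lies 6 mm ahead of it (ctrl.tcp_to_tips is the z of the fingertips in the tool frame, in mm); z points along the fingers, y is the line along which they close (so a half turn about z gives the same grasp; the last joint's range is limited). The gripper opens to 85 mm and grips with 20 to 120 N. Pads are 22 mm wide; open, the fingers measure 114 mm over their backs; the gripper's body (76 mm by 85 mm) begins 54 mm behind the grasp point. The pads swing forward as they close: fully open they stand 13 mm farther back than shut.
Start: joints at [1.185, 0.207, 1.542, -0, 1.393, -0.15], TCP at [134.342, 559.088, 256.282] pointing down, gripper open.
Joint ranges: [-2.73, 2.73], [-0.86, 2.22], [0.23, 2.46], [-1.11, 4.25], [0.08, 2.63], [-2.82, 2.82]. Speed limits (rad/s): [2.79, 2.79, 3.14, 3.14, 3.14, 3.14].

## Interface

Orientations are given as a 3x3 rotation matrix whose columns are the frame's x, y, z axes.
In Python, from plant import ctrl, sensors, optics gives the robot as it stands. Calls block until the motion is done:
- ctrl.move_ptp(position, orientation): joint-space move of the TCP to a pose.
- ctrl.move_l(position, rot=None, vel=150, threshold=None): straight line of the TCP; rot=None keeps the orientation; vel is the mean speed in mm/s. With threshold (N) it stops when the force on the tool has changed by that much, and returns True; else False.
- ctrl.set_joints(angles): joint-space move.
- ctrl.gripper_to(opening, force=None): finger opening in mm; force is the grip in N (None keeps the last); returns when the fingers have stopped.
- ctrl.hold(seconds).
- ctrl.solve_ik(position, orientation): joint angles nearest the present ones, or None.
- sensors.read_state(): the state.
- optics.grab_frame(name): name is "side" or "top"; returns (picture, depth): 400x640x3 uint8, red, green, blue; 400x640 float32, mm along the optical axis (not along the pixel's ray), 0 where there is no reading.
- optics.camera_params(name): a dict with "mtx" (3x3 intrinsics, pixels), "k1" (the pictures are not rectified: a ray, as slopes to the right and down, at radius r is drawn at 1 + k1 r^2 times it, then the intrinsics apply), "R" (3x3) and "t" (3): a world point X has camera coordinates R X + t. Camera axes: x right, y down, z forward; pixel columns grow to the right and rows downward; lengths in mm; the calibration is good to about 2 mm. A picture is of the moment at which its call begins. camera_params takes no time and is no camera call.
A pose or a line that the arm cannot do raises ctrl.MotionError and nothing moves.
- ctrl.finish_job(): hands the job in; it is judged then, once.
The state is a dict: "t": time; "q": joint angles; "qvel": joint speeds; "tau": joint torques, N m; "eef_pos": TCP position; "eef_rot": TCP orientation; "force": force on the tool from outside, world axes, zero at the start; "wrist_torque": the same for the moment, N m; "grip_width": finger opening in mm; "grasp_force": force on a finger pad.
Only numpy, scipy, OpenCV 4.12 (cv2) and the standard library are available. Lean on these libraries where they do the work, as an engineer would, in place of code of your own. Each camera call takes 0.05 s, during which the arm holds its last target. There are 200 camera calls.

## Working session

There is one attempt and no reset: what is moved stays moved. The work goes in short steps, each a Python script; the robot and the scene stay as the last script left them, time stands still between calls to the robot, and variables do not carry over. Pictures are saved under pics/ and viewed, at most 10 in all, crops included, and the job is handed in when it is done.

```bash
mkdir -p pics; ls
python3 - <<'E'
from plant import ctrl,sensors,optics
import cv2,numpy as np
for n in ("side","top"):
    p,d=optics.grab_frame(n); cv2.imwrite(f"pics/{n}0.png",p[:,:,::-1]); np.save(f"pics/{n}0.npy",d)
    c=optics.camera_params(n); print(n,c)
print(sensors.read_state(),ctrl.tcp_to_tips)
E
```

```text
pics
side {'mtx': array([[415.7091115 ,   0.        , 321.37301237],
       [  0.        , 415.7091115 , 199.86748186],
       [  0.        ,   0.        ,   1.        ]]), 'k1': -0.05654075725059039, 'R': array([[ 0.8409747 , -0.54107245, -0.00146764],
       [-0.22408076, -0.34581136, -0.91115439],
       [ 0.49249301,  0.76658666, -0.41206253]]), 't': array([-361.45383215,  207.85875404,  644.89755284])}
top {'mtx': array([[382.64810988,   0.        , 322.98880455],
       [  0.        , 382.64810988, 195.64981443],
       [  0.        ,   0.        ,   1.        ]]), 'k1': -0.03754838495357305, 'R': array([[ 0.0212188 , -0.99941575,  0.02679416],
       [-0.99378871, -0.02401253, -0.10866181],
       [ 0.10924172, -0.02432206, -0.99371761]]), 't': array([ 55.42899993, 467.33417774, 868.11348231])}
{'t': 0.1, 'q': array([ 1.18451389e+00,  2.07402355e-01,  1.54285294e+00,  2.13807705e-05,
        1.39353779e+00, -1.50511405e-01]), 'qvel': array([ 0.00057478, -0.00016928, -0.0043499 ,  0.00025785, -0.00200836,
       -0.00092701]), 'tau': array([-3.03577417e-04, -3.84089756e+01, -2.92549735e+01, -1.54238451e-04,
        4.75656721e-03, -1.06228447e-05]), 'eef_pos': array([134.07536769, 558.47045564, 255.18363311]), 'eef_rot': array([[-9.72333487e-01,  2.33595527e-01, -8.48501293e-04],
       [ 2.33596805e-01,  9.72331430e-01, -2.03036470e-03],
       [ 3.50740365e-04, -2.17239878e-03, -9.99997579e-01]]), 'force': array([-0.61146781, -0.29853031,  0.43984565]), 'wrist_torque': array([-0.00927756, -0.0249352 ,  0.01243369]), 'grasp_force': 0.0, 'grip_width': 85.26834929131027} 25.0
```

View pics/side0.png

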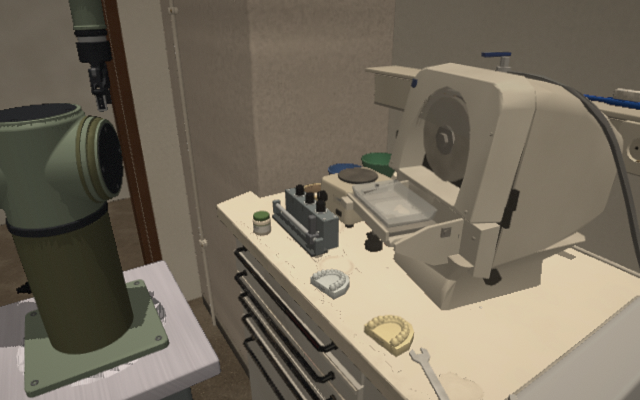

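View pics/top0.png

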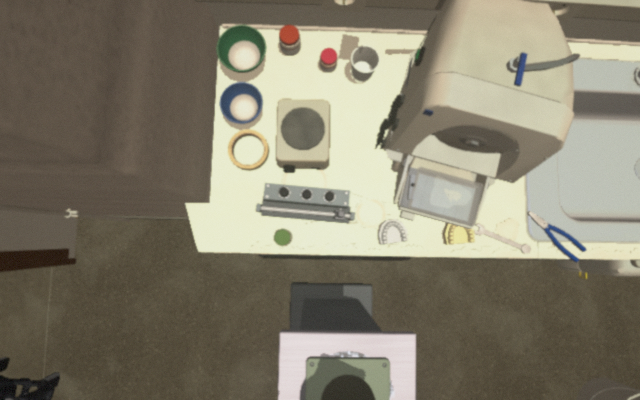

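The side view shows the block with its caps near (299,190), (310,197) and (322,207). In the top view the caps are near (284,192), (307,195) and (330,197), with the knob near (346,213) and the jar at (283,237). I'll zoom in on both and use the depth.

```bash
cat > h.py <<'E'
import numpy as np,cv2
from plant import ctrl,sensors,optics
def ray(c,uv):
    p=cv2.undistortPoints(np.array([[uv]],float),c["mtx"],np.array([c["k1"],0,0,0,0.]))[0,0]
    d=c["R"].T@np.array([p[0],p[1],1]); o=-c["R"].T@c["t"]; return o,d
def deproj(c,uv,z): o,d=ray(c,uv); return o+d*z
def atz(c,uv,h): o,d=ray(c,uv); return o+d*(h-o[2])/d[2]
def tri(cs,uvs):
    A=np.zeros((3,3));b=np.zeros(3);R=[]
    for c,uv in zip(cs,uvs):
        o,d=ray(c,uv);d=d/np.linalg.norm(d);P=np.eye(3)-np.outer(d,d);A+=P;b+=P@o;R.append((P,o))
    X=np.linalg.solve(A,b); return X,[np.linalg.norm(P@(X-o)) for P,o in R]
def proj(c,X):
    p=c["R"]@X+c["t"];a=p[:2]/p[2];a=a*(1+c["k1"]*a@a);return c["mtx"][:2,:2]@a+c["mtx"][:2,2]
E
python3 - <<'E'
import cv2,numpy as np
a=cv2.imread("pics/side0.png")[170:260,240:350];b=cv2.imread("pics/top0.png")[175:255,250:360]
a=cv2.resize(a,None,fx=7,fy=7,interpolation=2)[:, :];b=cv2.resize(b,None,fx=7,fy=7,interpolation=2)
cv2.imwrite("pics/za.png",a[:600]);cv2.imwrite("pics/zb.png",b)
E
```

```text
(no output)
```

View pics/za.png

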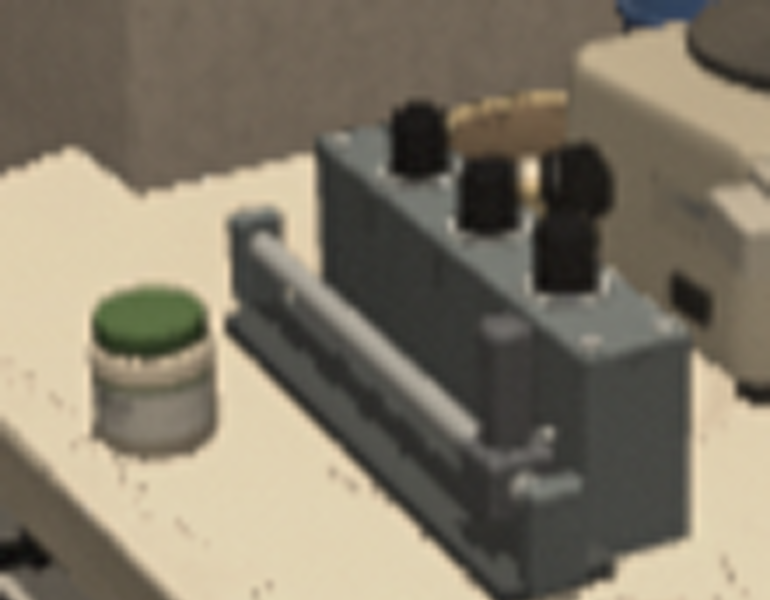

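View pics/zb.png

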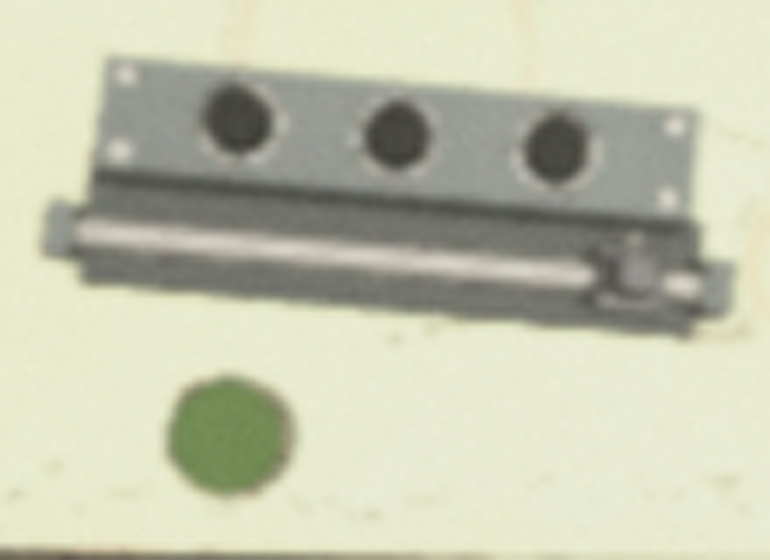

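The zoomed side view shows the cap tops at about (418,113), (488,168) and (568,225), and the knob top at (508,328). The zoomed top view shows the caps at (237,118), (398,134) and (556,148), the knob top at (638,270) and the jar lid at (230,435).

Run:
```python
from h import *
np.set_printoptions(precision=1,suppress=True)
S=optics.camera_params("side");T=optics.camera_params("top")
f=lambda u,o:(u[0]/7+o[0]-.43,u[1]/7+o[1]-.43)
s=[(568,225),(488,168),(418,113),(508,328),(150,318)];t=[(556,148),(398,134),(237,118),(638,270),(230,435)]
dt=np.load("pics/top0.npy");ds=np.load("pics/side0.npy")
for n,a,b in zip("1 2 3 knob jar".split(),s,t):
    a=f(a,(240,170));b=f(b,(250,175));X,r=tri((S,T),(a,b))
    ra,rb=[tuple(int(round(v)) for v in q) for q in(a,b)]
    print(n,X,np.array(r),"top depth",deproj(T,b,dt[rb[1],rb[0]]),"side depth",deproj(S,a,ds[ra[1],ra[0]]))
# block-top holes/edges & surroundings by depth
for uv in [(316,195),(296,193),(305,130),(248,150),(390,130),(391,232),(240,150)]:
    print(uv,deproj(T,uv,dt[uv[1],uv[0]]))
# dense top cap cloud
vv,uu=np.mgrid[180:215,255:365]
P=np.array([deproj(T,(u,v),dt[v,u]) for u,v in zip(uu.ravel(),vv.ravel())])
m=(P[:,2]>84)&(P[:,2]<100);Q=P[m]
import scipy.cluster.hierarchy as H
l=H.fclusterdata(Q,12,'distance')
for k in set(l): print("cap",Q[l==k].mean(0),(l==k).sum(),np.ptp(Q[l==k],0))
c=H and None
m=(P[:,2]>64)&(P[:,2]<74);B=P[m].astype(np.float32)
print("blocktop",cv2.minAreaRect(B[:,:2]),B[:,2].mean())
```

```text
1 [460.6  53.7  89.9] [1.9 1.9] top depth [458.8  54.7  91.2] side depth [458.7  47.2  93.2]
2 [463.1 102.9  90.2] [1.2 1.2] top depth [462.  103.5  91.2] side depth [460.2  95.8  93.7]
3 [466.7 152.7  91. ] [1. 1.] top depth [465.7 153.1  91.9] side depth [465.3 148.1  93. ]
knob [423.7  27.1  76.6] [1.2 1.2] top depth [422.4  28.   80.8] side depth [421.7  21.5  79.7]
jar [369.  155.9  41. ] [0.4 0.4] top depth [368.6 155.7  46.4] side depth [366.  148.   45.1]
(316, 195) [462.2  82.6  68.8]
(296, 193) [465.4 127.   70.1]
(305, 130) [599.4 110.  103.5]
(248, 150) [575.5 249.4  -0.2]
(390, 130) [585.3 -61.7 170.6]
(391, 232) [385.  -95.9  14.9]
(240, 150) [574.8 268.5   1. ]
cap [460.   55.2  91.4] 66 [17.8 17.6  8. ]
cap [463.3 104.7  91.5] 66 [17.5 17.4  7. ]
cap [466.6 152.6  91.5] 63 [17.6 17.4  8.9]Traceback (most recent call last):
  File "<stdin>", line 23, in <module>
cv2.error: OpenCV(4.12.0) /io/opencv/modules/imgproc/src/convhull.cpp:143: error: (-215:Assertion failed) total >= 0 && (depth == CV_32F || depth == CV_32S) in function 'convexHull'
```

The measured cap tops are at z≈91.5, spaced about 49.5 mm, with yaw about −0.066. The knob is 80 mm high, close to its expected place. All of this agrees with the given sizes, so I'll press button 1.

```bash
cat >> h.py <<'E'
np.set_printoptions(precision=2,suppress=True)
by=np.array([.066,.9978,0]);bx=np.array([.9978,-.066,0])
C2=np.array([463.2,103.7,0.])
ROT=np.column_stack([-bx,by,[0,0,-1.]])
def st(n=1):
    r=[]
    for _ in range(n):
        ctrl.hold(.02);s=sensors.read_state();r.append(np.r_[s["eef_pos"],s["force"]])
    return np.mean(r,0)
def press(b):
    p=C2+by*50*(b-2)
    ctrl.move_ptp(p+[0,0,150],ROT); ctrl.move_l(p+[0,0,122],vel=60); ctrl.hold(.3)
    a=st(10); bias=p+[0,0,122]-a[:3]; f0=a[5]; print("bias",bias,"f0",a[3:])
    peak=0;res="soft";log=[]
    for d in np.arange(-3,14.01,.5):
        ctrl.move_l(p+bias+[0,0,117-d],vel=10); a=st(4); f=a[5]-f0; dep=117-a[2]
        log.append((dep,f))
        peak=max(peak,f)
        if peak>3 and f<peak-2: res="SNAP";break
        if f>8 or dep>14.6: res="stop";break
    print(b,res,np.array(log).T)
    ctrl.move_l(p+[0,0,135],vel=60); ctrl.hold(.2); print("t",sensors.read_state()["t"],st(3)[3:])
    return res
E
python3 - <<'E'
from h import *
ctrl.gripper_to(0,20)
ctrl.move_ptp([320,280,256],ROT)
ctrl.move_ptp(C2-by*50+[0,0,180],ROT)
print(sensors.read_state()["t"])
press(1)
E
```

```text
3.2083
bias [-0.17  0.03 -0.22] f0 [-0.15 -0.08 -0.1 ]
1 SNAP [[-2.68 -2.27 -1.75 -1.26 -0.75 -0.25  0.08  0.67  1.19  1.61  2.08  2.59
   3.08  3.6   4.23  4.83]
 [-0.14 -0.02  0.03 -0.03  0.48 -0.07  1.82  1.03  1.54  2.39  3.43  4.89
   5.1   4.68  4.45  2.57]]
t 10.4583 [ 0.14 -0.36  0.21]
```

Button 1 clearly breaks over: 5.1 N falling to 2.6 N. I let go before the force had dropped right away, so it may not have latched. I'll press it again and follow the force down to almost nothing.

```bash
sed -i 's/if peak>3 and f<peak-2: res="SNAP";break/low=min(low,f) if f<peak-1.5 else 99\n        if peak>3 and low<90 and (f<.35 or f>low+1.2): res="SNAP";break/; s/peak=0;res/peak=0;low=99;res/; s/,14.01,.5)/,14.01,.35)/' h.py
python3 - <<'E'
from h import *
press(1)
p,d=optics.grab_frame("side"); T=optics.camera_params("side")
cv2.imwrite("pics/s2.png",cv2.resize(p[170:260,240:350,::-1],None,fx=6,fy=6,interpolation=2))
E
```

```text
bias [-0.21  0.01 -0.29] f0 [ 0.32 -0.07  0.18]
1 SNAP [[-2.61 -2.36 -2.01 -1.65 -1.28 -0.95 -0.6  -0.24 -0.05  0.37  0.76  1.12
   1.43  1.74  2.09  2.45  2.8   3.14  3.48  3.9   4.32  4.75  5.09  5.66
   6.09]
 [-0.22  0.32  0.24 -0.14  0.29  0.12  0.2  -0.39  0.73  1.27  0.98  1.12
   1.24  2.68  3.48  4.01  4.85  5.12  4.81  4.65  3.39  2.64  1.69  1.
  -0.48]]
t 20.6333 [-0.14 -0.64  0.42]
```

View pics/s2.png

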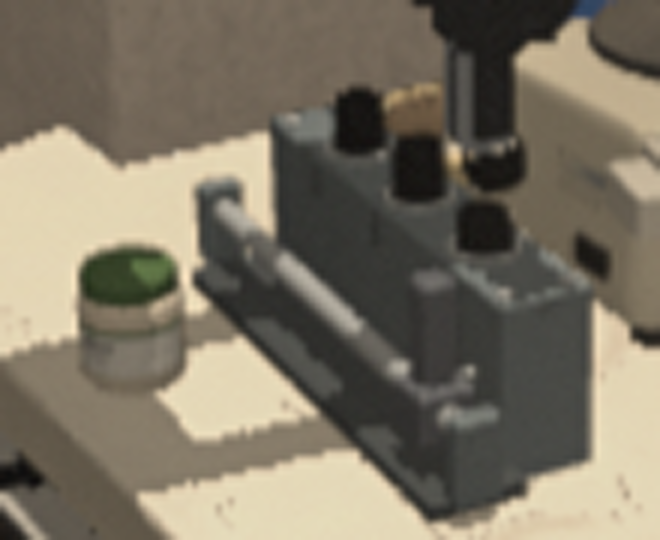

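Button 1, at about (487,228) in this crop, now stands visibly lower than the others with the tool clear of it, so it has latched. Next I'll grip the knob and slide it to block y = −50.

Run:
```python
from h import *
K=C2-36*bx
s=-78.8
ctrl.move_l(C2-50*by+[0,0,170],vel=120)
ctrl.move_ptp(K+s*by+[0,0,170],ROT)
ctrl.gripper_to(40,20)
print("hit",ctrl.move_l(K+s*by+[0,0,74],vel=60,threshold=6),st(3))
ctrl.gripper_to(5,20)
x=sensors.read_state();print(x["grip_width"],x["grasp_force"],st(3),x["t"])
```

```text
hit False [422.41  27.42  74.34   0.11  -0.04  -0.29]
13.834716584958661 24.723981320858 [422.24  27.41  74.25  -0.71  -0.47   2.85] 24.0833
```

Run:
```python
from h import *
K=C2-36*bx
ctrl.move_l(K-50*by+[0,0,74.3],vel=25); ctrl.hold(.4); a=st(5); print(a,(a[:3]-K)@by,sensors.read_state()["grip_width"])
ctrl.gripper_to(36); ctrl.hold(.2)
ctrl.move_l(K-50*by+[0,0,190],vel=80)
ctrl.move_ptp([300,-60,260],ROT)
for n in("top","side"):
    p,d=optics.grab_frame(n); np.save(f"pics/{n}3.npy",d)
    c=p[175:255,250:360] if n=="top" else p[170:260,240:350]
    cv2.imwrite(f"pics/{n}3.png",cv2.resize(c[:,:,::-1],None,fx=6,fy=6,interpolation=2))
    C=optics.camera_params(n)
    vv,uu=np.mgrid[180:220,255:365] if n=="top" else np.mgrid[170:250,270:350]
    P=np.array([deproj(C,(u,v),d[v,u]) for u,v in zip(uu.ravel(),vv.ravel())])
    q=P-C2; X=q@bx;Y=q@by
    for name,m in [("knob",(abs(X+36)<9)&(P[:,2]>74)&(P[:,2]<90))]+[(f"cap{i+1}",(abs(X)<11)&(abs(Y-50*(i-1))<12)&(P[:,2]>79)) for i in range(3)]:
        print(n,name,m.sum(),X[m].mean(),Y[m].mean(),np.median(P[m,2]))
print(sensors.read_state()["t"])
```

```text
[424.12  56.33  74.27   2.04   1.05  -0.08] -49.848982633183 13.757954026622864
top knob 42 -35.75518227519329 -47.930653286031344 78.68361599384292
top cap1 63 0.02849012618642951 -48.53962468170692 84.48916371988639
top cap2 67 -0.20603721035215566 1.1581931635780567 91.40113480672937
top cap3 64 0.10784575147605113 48.9118318725752 91.93177330221232
side knob 35 -35.42829371250892 -54.08992144531579 78.7178749939855
side cap1 51 -0.8070816242257195 -54.706044476769385 84.30137380898225
side cap2 69 -1.313504337947266 -5.53242448115153 88.32144130096242
side cap3 62 -0.9194347429927645 43.83423727856435 88.9321984010345
28.925
```

View pics/top3.png

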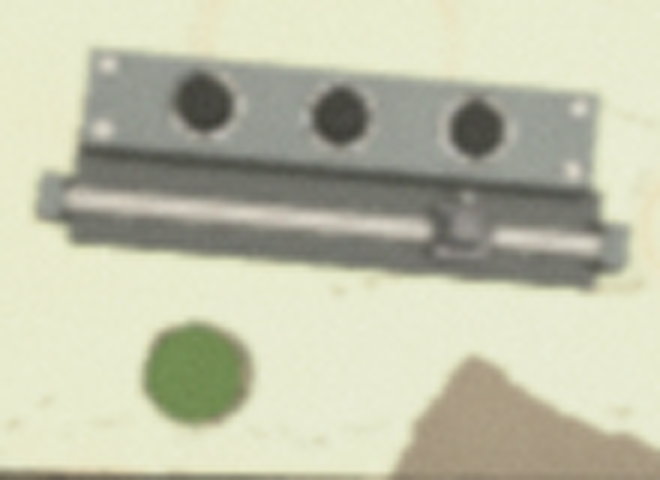

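View pics/side3.png

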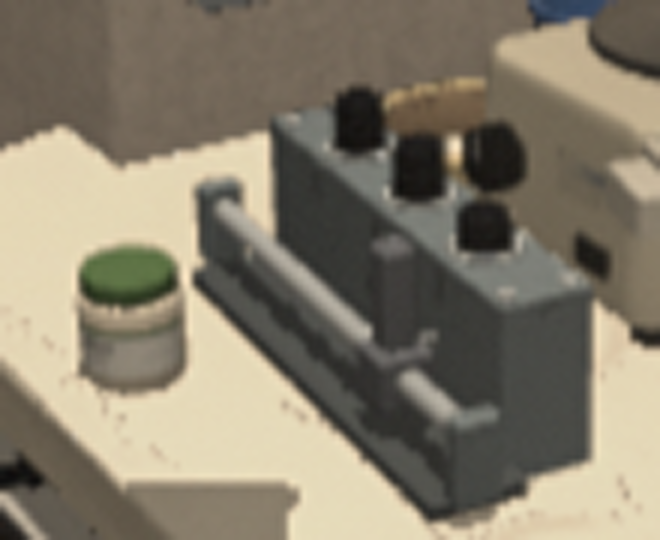

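The knob, at (465,225) in the top crop, stands in front of button 1, at (476,128). Both depth views put it within 0.6 mm of that button along the rail. Button 1 is about 7 mm down, and the jar has not moved. Handing in.

```bash
python3 -c "
from plant import ctrl
print(ctrl.finish_job())"
```

```text
the job is handed in; nothing more can be done
None
```

Button 1 snapped on the second press and stayed latched about 7 mm down (the first press was let go too early). The pointer now stands in front of it to within about 1 mm, the jar, cast and tape were not touched, and the job was handed in at about 29 s.

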